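# Book in the plaster collars and store them on their post

### The arm

A 6-joint arm with a two-finger parallel gripper is mounted at the origin on the work surface. World frame = base frame: x ahead of the robot, y to its left, z up, the work surface at z = 0. Lengths are in m, angles in rad, forces in N, time in s.
With the tool pointing down it reaches from about 0.35 to 0.975 m from the base axis. Payload 4.9 kg.
Tool frame: the origin (TCP) lies at the very end of the fingers, on their centre line; the grasp point (between the pads) lies 19 mm behind it; z points along the fingers, x is the direction in which the jaws open and shut, and the axes are right-handed (so a half turn about z gives the same grasp; the last joint's range is limited). The gripper opens to 85 mm and grips with 20 to 120 N. Pads are 22 mm wide; open, the fingers measure 114 mm over their backs; the gripper's body (76 mm by 85 mm) begins 54 mm behind the grasp point. The pads swing forward as they close: fully open they stand 13 mm farther back than shut.
Start: joints at [1.121, 0.053, 1.613, -0, 1.476, -0.119], TCP at [0.203, 0.591, 0.231] pointing down, gripper open.
Joint ranges: [-3.01, 3.01], [-1.01, 2.22], [0.06, 2.58], [-1.02, 4.17], [0.09, 2.62], [-3.14, 3.14]. Speed limits (rad/s): [2.57, 2.57, 3.14, 3.14, 3.14, 3.14].

### API

Orientations are given as a rotation vector (axis times angle).
In Python, from station import readout, viewer, ctrl, nets gives the robot as it stands. The module is installed in compiled form; this text tells all that it offers.
- The arm moves only by the tool step_arm, never from a script. Its argument "moves" is a list that holds one entry, the list of rows, each a list of 4 numbers: the shift along the world's x, y, z in cm, then the turn about the world's z in rad. In form: [[[dx, dy, dz, yaw], ...]]. A call has 1 to 10 rows; each row shifts and turns the commanded pose from where the row before left it; what a row does not reach is not made up. A row lasts 1/12 s, in which the tool goes at most 41.7 mm and 7.16 degrees, less where a joint would pass 70% of its speed; a pose out of reach is approached as far as the arm can. A call is refused whole if a number of a shift passes 4.17 or a number of a turn 0.125, either way. A call with a gripper value outside its range is refused whole. "grip" is the closure, from 0 (fully open) to 1 (shut), set as the call begins (left out, the last holds). The fingers move at their own pace and stop on an object; "squeeze" is the grip in N (left out, the last holds). Time passes only in rows, so rows that do not move let the fingers close. It gives the time, the measured TCP pose, the force and the opening at its end, in the units of the state.
- readout.get_obs(): the state, without advancing time (a new reading comes with each control period).
- viewer.get_image(name): name is "side" or "top" or "wrist"; returns the picture (384x512x3 uint8, blue, green, red); there is no depth.
- viewer.calibration(name): a dict with "camera_matrix" (3x3 intrinsics, pixels), "R" (3x3) and "t" (3): a world point X has camera coordinates R X + t. Camera axes: x right, y down, z forward; pixel columns grow to the right and rows downward; lengths in m; the calibration is good to about 2 mm. The wrist camera is an equidistant fisheye: a pixel r from the principal point sees the ray r / f radians off the axis. A picture is of the moment at which its call begins: read the wrist's pose just before it. calibration takes no time and is no camera call; for the wrist camera it gives the pose at the moment of the call.
- ctrl.finish_job(): hands the job in, once; it reports no verdict.
Trained networks look in the newest picture that a camera, given by its name, has taken for a name from the list of things; names that differ only in an ending like _2 or _b are one class to them, and where a whole thing is asked for, a point or a joint stands for the part that bears it (a point fixed in the world has none). Each returns a list of dicts, best first, with "confidence" (0 to 1); they miss things now and then, are a little off and sometimes report something else, mostly with a low value. They report only what shows in the picture. A call takes as long as a camera call. They do not tell look-alikes from the thing itself.
- nets.masks_of(camera, thing): "region" (384x512 bool, what is visible of it) and "box" ([left, top, right, bottom] in pixels, round what is visible of it).
- nets.pinpoint(camera, thing): "at" ([column, row] in pixels: a listed point, or the origin of a listed thing).
The state is a dict: "t": time; "q": joint angles; "dq": joint speeds; "effort": joint torques, N m; "tool_pos": TCP position; "tool_rot": TCP orientation; "contact_force": force on the tool from outside, world axes, zero at the start; "wrist_torque": the same for the moment, N m; "opening": finger opening in m.
Only numpy, scipy, OpenCV 4.12 (cv2) and the standard library are available. Lean on these libraries where they do the work, as an engineer would, in place of code of your own. Each camera call takes 0.05 s, during which the arm holds its last target. There are 200 camera calls.

### The job

Book in the plaster pouring collars lying on the worktop: take the hand scanner and, going from the widest collar to the narrowest, aim its beam at each collar's label from the label's open side (not over the neck) and hold it steady there for a good second, while the collars still lie on the worktop. Then lay the scanner back in its cradle as you found it, and after that thread the collars onto the stand's post, widest at the bottom and narrowest on top, each fully home. Leave everything else on the table undisturbed.

Things in the scene. Friction and masses are not known exactly. Their poses are not given: they have to be found in the camera images.
- collar_a: Loose off-white plaster pouring collar, flat on the worktop at first; may be absent. Round flange 116 mm diameter, 8 mm thick, with a round neck on top of it, 42 mm diameter and 12 mm tall (20 mm high in all) and a straight 28 mm bore right through. Take it by the neck from above, fingertips just over the flange. About 0.18 kg. Origin: centre of the underside; z up the bore, -x towards its label.
- collar_a_label (a point): Centre of the striped paper barcode label (16 mm radially x 32 mm) on the top face of that collar's flange, 48 mm from the bore axis on the collar's -x side, 8 mm above its underside. Axes as the collar's, so -x points outwards, away from the neck, and z up; at the start labels face roughly towards the robot.
- collar_b: Loose off-white plaster pouring collar, flat on the worktop at first; may be absent. Round flange 104 mm diameter, 8 mm thick, with a round neck on top of it, 42 mm diameter and 12 mm tall (20 mm high in all) and a straight 28 mm bore right through. Take it by the neck from above, fingertips just over the flange. About 0.15 kg. Origin: centre of the underside; z up the bore, -x towards its label.
- collar_b_label (a point): Centre of the striped paper barcode label (16 mm radially x 32 mm) on the top face of that collar's flange, 42 mm from the bore axis on the collar's -x side, 8 mm above its underside. Axes as the collar's, so -x points outwards, away from the neck, and z up; at the start labels face roughly towards the robot.
- collar_c: Loose off-white plaster pouring collar, flat on the worktop at first; may be absent. Round flange 92 mm diameter, 8 mm thick, with a round neck on top of it, 42 mm diameter and 12 mm tall (20 mm high in all) and a straight 28 mm bore right through. Take it by the neck from above, fingertips just over the flange. About 0.12 kg. Origin: centre of the underside; z up the bore, -x towards its label.
- collar_c_label (a point): Centre of the striped paper barcode label (16 mm radially x 32 mm) on the top face of that collar's flange, 36 mm from the bore axis on the collar's -x side, 8 mm above its underside. Axes as the collar's, so -x points outwards, away from the neck, and z up; at the start labels face roughly towards the robot.
- collar_d: Loose off-white plaster pouring collar, flat on the worktop at first; may be absent. Round flange 80 mm diameter, 8 mm thick, with a round neck on top of it, 42 mm diameter and 12 mm tall (20 mm high in all) and a straight 28 mm bore right through. Take it by the neck from above, fingertips just over the flange. About 0.1 kg. Origin: centre of the underside; z up the bore, -x towards its label.
- collar_d_label (a point): Centre of the striped paper barcode label (16 mm radially x 32 mm) on the top face of that collar's flange, 30 mm from the bore axis on the collar's -x side, 8 mm above its underside. Axes as the collar's, so -x points outwards, away from the neck, and z up; at the start labels face roughly towards the robot.
- scanner: Hand barcode scanner, grey, 0.22 kg: level handle 140 mm long (x -75 to +65), 32 wide, 30 high; at +x a blunt nose (50 wide, 34 thick) bent 60 degrees down, reaching 42 mm below the handle's underside. Origin: on the handle's underside; x towards the nose, z up. It starts level in its cradle. Grip it across the handle from above, near the origin.
- scanner_window (a point): Centre of the scanner's window, 90 mm ahead of (x) and 32.5 mm below the scanner's origin. Its x axis is the beam, straight out of the window, 60 degrees below the handle's x axis. It reads a label whose centre is within 12 mm of the beam to any side (this point's y, z), 40 to 130 mm from the window, held still for about a second.
- cradle: Fixed black scanner cradle: base plate 150 x 100 x 10 mm, two U-shaped saddles, 18 mm thick, at x = -58 and +36 mm; seat 55 mm above the worktop, side cheeks 42 mm apart and 15 mm above the seat. Between the saddles the handle is free for the fingers. Origin: on the worktop below the seat; x is the way the nose points when docked, z up.
- cradle_seat (a point): Where the scanner's origin lies when docked: 55 mm above the cradle's origin. Axes as the cradle's.
- stand: Fixed storage stand: plywood base 130 x 130 x 12 mm with an upright steel locating post in its middle, 24 mm diameter, 72 mm tall above the base, its top 6 mm tapering to 14 mm diameter. Origin: centre of the underside; z up.
- stand_seat (a point): Foot of the post, on its axis, at the top of the plywood base (12 mm above the worktop). The first collar's underside lies here when fully home, each further one 20 mm higher, on the neck of the one below.
- mug: Bystander: blue ceramic mug, 72 mm tall, 72 mm wide. Loose; leave it alone. Origin: centre of the underside.
- jar: Bystander: closed jar, 100 mm tall, 80 mm wide. Loose; leave it alone. Origin: centre of the underside.
- scraper: Bystander: flat spatula lying on the worktop. Loose; leave it alone. Origin: underside of the tool, x along it.
- brush: Bystander: brush lying on the worktop. Loose; leave it alone. Origin: underside of the tool, x along it.
- bowl: Bystander: plaster bowl, 120 mm wide, 45 mm tall. Loose; leave it alone. Origin: centre of the underside.
- puck: Bystander: solid plaster disc without a hole, 90 mm wide, 30 mm tall. Loose; leave it alone. Origin: centre of the underside.
Things that resemble listed ones, but are neither listed nor needed, are in the scene too. Leave any black, pink or turquoise look-alike of the collar_a alone.

How it is judged:
By the outcome, as a careful person would: the job done as asked, in the order asked, and still so for the second after the job is handed in, with the robot touching nothing.
Of collar_a, collar_b, collar_c, collar_d only 3 to 4 are there at a start; the rules pass over those that are not, and their reading is None.
At some moment in a run one of collar_a, collar_b, collar_c, collar_d may be knocked a few centimetres aside while the robot is not near it.
It also fails if it takes over 210 s, if anything falls off the work surface, if the arm or the gripper's body presses on something with over 40 N, if the wrist force passes 120 N, or if a joint passes its speed limit or range.

## Working session

There is one attempt and no reset: what is moved stays moved. The work goes in short steps, Python scripts to look and compute and a tool call to move; the robot and the scene stay as the last step left them, time stands still between calls to the robot, and variables do not carry over. Pictures are saved under pics/ and viewed, about 12 in all and at most 16, crops included, and the job is handed in when it is done.

Besides the shell and the picture viewer there is one more tool, called after ">>>" as name([rows], argument=value, ...), one row to a line, values as JSON. step_arm: Moves the arm, as the interface text tells. Its arguments: {"type":"object","properties":{"moves":{"type":"array","items":{"type":"array","items":{"type":"array","items":{"type":"number"}}}},"grip":{"type":"number"},"squeeze":{"type":"number"}},"required":["moves"]}

```bash
mkdir -p pics
cat > h.py <<'E'
import numpy as np, cv2
from station import readout, viewer, ctrl, nets
def ray(cam,uv,C=None):
    C=C or viewer.calibration(cam);K=np.array(C["camera_matrix"]);R=np.array(C["R"]);t=np.array(C["t"]).ravel()
    x=(uv[0]-K[0,2])/K[0,0];y=(uv[1]-K[1,2])/K[1,1]
    if cam=="wrist":
        r=np.hypot(x,y);d=np.array([np.sin(r)*x/max(r,1e-9),np.sin(r)*y/max(r,1e-9),np.cos(r)])
    else: d=np.array([x,y,1.])
    return -R.T@t,R.T@d
def onz(cam,uv,z,C=None):
    o,d=ray(cam,uv,C);return (o+d*(z-o[2])/d[2]).round(4)
def proj(cam,X,C=None):
    C=C or viewer.calibration(cam);K=np.array(C["camera_matrix"]);p=np.array(C["R"])@np.array(X)+np.array(C["t"]).ravel()
    if cam=="wrist":
        th=np.arctan2(np.hypot(p[0],p[1]),p[2]);n=np.hypot(p[0],p[1]);u=p[:2]/max(n,1e-9)*th
    else:u=p[:2]/p[2]
    return np.array([K[0,0]*u[0]+K[0,2],K[1,1]*u[1]+K[1,2]])
def snap(cam,name=None,crop=None,s=1):
    im=viewer.get_image(cam)
    if name:
        o=im if crop is None else im[crop[1]:crop[3],crop[0]:crop[2]]
        cv2.imwrite(f"pics/{name}.png",cv2.resize(o,None,fx=s,fy=s,interpolation=cv2.INTER_CUBIC))
    return im
E
python3 - <<'E'
from h import *
a=snap("top","top0",s=1.5);b=snap("side","side0",s=1.5)
for n,z in [("collar_a",0),("collar_a_label",.008),("scanner",.055),("scanner_window",.0225),("cradle",0),("stand",0),("stand_seat",.012),("puck",0),("bowl",0),("mug",0),("jar",0),("scraper",0),("brush",0)]:
    for cam in ["top","side"]:
        for r in nets.pinpoint(cam,n)[:6]:
            print(n,cam,np.round(r["at"],1),round(r["confidence"],2),onz(cam,r["at"],z))
print(readout.get_obs())
for c in["top","side"]:print(viewer.calibration(c))
E
```

```text
collar_a top [180.1 262.8] 0.89 [0.3096 0.2392 0.    ]
collar_a top [334.  176.3] 0.74 [ 0.6065 -0.2717  0.    ]
collar_a top [211.7 226.1] 0.71 [0.4327 0.137  0.    ]
collar_a top [234.7 166.4] 0.67 [0.6349 0.0639 0.    ]
collar_a top [279.1 185.3] 0.66 [ 0.5731 -0.0869  0.    ]
collar_a top [182.9 170.3] 0.65 [0.6189 0.2386 0.    ]
collar_a side [269.3 192.2] 0.94 [0.6265 0.0738 0.    ]
collar_a side [175.2 187.4] 0.87 [0.3098 0.2281 0.    ]
collar_a side [207.3 271.6] 0.79 [ 0.3271 -0.2146  0.    ]
collar_a side [254.9 172. ] 0.74 [0.6235 0.2215 0.    ]
collar_a side [271.5 221.2] 0.55 [ 0.5736 -0.0793  0.    ]
collar_a side [235.5 149.1] 0.46 [0.6068 0.4288 0.    ]
collar_a_label top [276.4 203.4] 0.94 [ 0.5116 -0.078   0.008 ]
collar_a_label top [198.1 265.8] 0.7 [0.3015 0.1782 0.008 ]
collar_a_label top [318.2 277. ] 0.68 [ 0.2712 -0.2184  0.008 ]
collar_a_label top [338.3 163.4] 0.57 [ 0.6495 -0.2847  0.008 ]
collar_a_label side [322.5 257.7] 0.94 [ 0.6466 -0.288   0.008 ]
collar_a_label side [189.5 274.5] 0.78 [ 0.2783 -0.2146  0.008 ]
collar_a_label side [172.3 188.7] 0.69 [
[... 2431 characters left out ...]
26, 188.316782  ],
       [  0.        ,   0.        ,   1.        ]]), 'R': array([[ 1.57246967e-02, -9.99875950e-01, -9.04558240e-04],
       [-9.96636010e-01, -1.56009566e-02, -8.04566513e-02],
       [ 8.04325587e-02,  2.16667176e-03, -9.96757698e-01]]), 't': array([-3.72603258e-04,  5.59698514e-01,  1.43677242e+00])}
{'camera_matrix': array([[350.17096658,   0.        , 259.59395219],
       [  0.        , 350.17096658, 188.91517938],
       [  0.        ,   0.        ,   1.        ]]), 'R': array([[ 0.93777798, -0.34712834, -0.00862407],
       [-0.20732316, -0.53982095, -0.81584953],
       [ 0.27854904,  0.76687369, -0.57819994]]), 't': array([-0.52648489,  0.18172005,  1.04634437])}
```

View pics/top0.png

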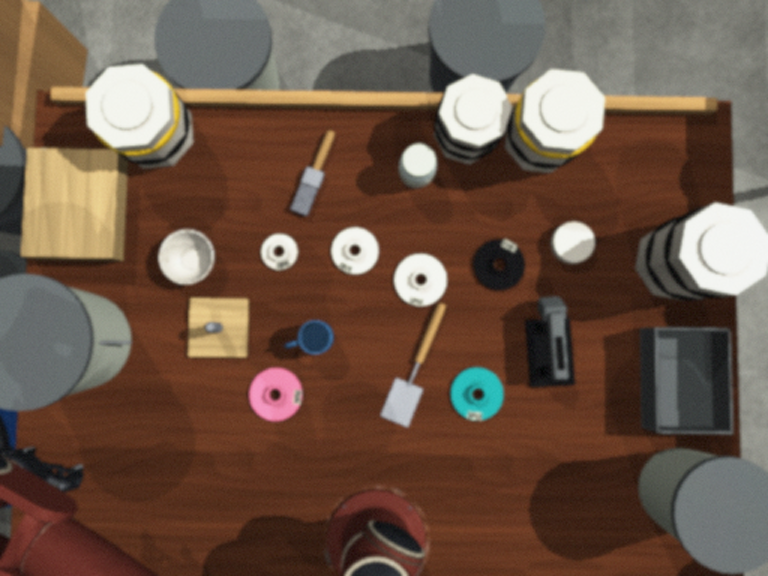

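View pics/side0.png

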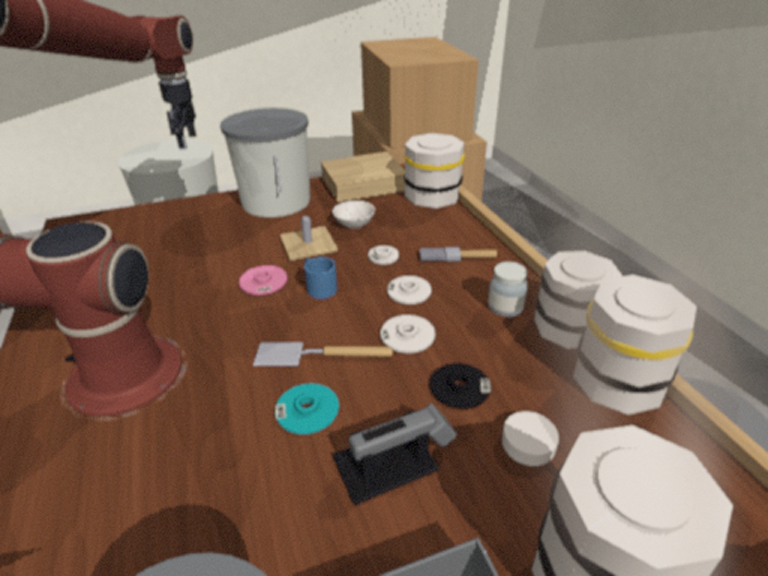

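Candidates in top0 (shown pixels): white collars at (420,280) widest, (355,250), (279,252) narrowest. Look-alikes are pink (276,394), turquoise (476,394), black (498,264), the puck (573,242) and the bowl (186,256). I choose the three off-white ones and will measure their sizes and labels in a close crop.

```bash
cat > m.py <<'E'
from h import *
def collars(cam,im,guess,zt=.008,C=None,rad=.062):
    """white blobs near guesses -> flange centre & diameter in plane zt by rectifying"""
    out=[]
    for g in guess:
        s=0.0005;n=int(2*.085/s);xs=g[0]+.085-np.arange(n)*s;ys=g[1]+.085-np.arange(n)*s
        mp=np.array([[proj(cam,(x,y,zt),C) for y in ys[::10]] for x in xs[::10]],np.float32)
        mp=cv2.resize(mp,(n,n))  # smooth map
        # exact coordinates after resize: half-pixel convention
        off=(np.arange(n)+.5)/10-.5
        rc=cv2.remap(im,mp[...,0],mp[...,1],cv2.INTER_CUBIC)
        out.append((rc,xs[0]-off[0]*10*s,ys[0]-off[0]*10*s,s))
    return out
E
python3 - <<'E'
from m import *
im=snap("top")
gs=[(.573,-.085),(.63,.067),(.61,.234),(.435,-.375)]
rs=collars("top",im,gs)
vis=[]
for (rc,x0,y0,s),g in zip(rs[:3],gs):
    m=(rc.min(2)>120).astype(np.uint8)
    m=cv2.morphologyEx(m,cv2.MORPH_CLOSE,np.ones((25,25)))
    n,l,st,ce=cv2.connectedComponentsWithStats(m);k=l[170,170] or 1+st[1:,4].argmax()
    c=max(cv2.findContours((l==k).astype(np.uint8),0,1)[0],key=cv2.contourArea)
    e=cv2.fitEllipse(cv2.convexHull(c)) 
    print("centre",x0-e[0][1]*s,y0-e[0][0]*s,"diam",np.array(e[1])*s)
    vis.append(rc)
vis.append(rs[3][0])
cv2.imwrite("pics/crop1.png",np.hstack(vis)[:, :][::1]);
v=np.vstack([np.hstack(vis[:2]),np.hstack(vis[2:])]);cv2.imwrite("pics/crop1.png",cv2.resize(v,(600,600)))
for n in["collar_a","stand","cradle","scanner"]:
    for r in nets.masks_of("top",n)[:5]:
        M=np.argwhere(r["region"])[:,::-1].astype(np.float32);e=cv2.minAreaRect(M);print(n,round(r["confidence"],2),r["box"],e)
E
```

```text
Traceback (most recent call last):
  File "m.py", line 7, in collars
    mp=np.array([[proj(cam,(x,y,zt),C) for y in ys[::10]] for x in xs[::10]],np.float32)
                  ~~~~^^^^^^^^^^^^^^^^
  File "h.py", line 13, in proj
    C=C or viewer.calibration(cam);K=np.array(C["camera_matrix"]);p=np.array(C["R"])@np.array(X)+np.array(C["t"]).ravel()
           ~~~~~~~~~~~~~~~~~~^^^^^
ValueError: time passes only in moves, steps and waits
```

```bash
cat > m.py <<'E'
from h import *
def rect(cam,im,g,zt,C,h=.085,s=.0005):
    """rectified patch of plane zt, up=+x, left=+y ; pixel (c,r)-> x=g0+h-r*s, y=g1+h-c*s"""
    n=int(2*h/s);xs=g[0]+h-np.arange(n)*s;ys=g[1]+h-np.arange(n)*s
    mp=np.array([[proj(cam,(x,y,zt),C) for y in ys] for x in xs],np.float32)
    return cv2.remap(im,mp[...,0],mp[...,1],cv2.INTER_CUBIC)
def flange(rc,g,h=.085,s=.0005,th=120):
    m=(rc.min(2)>th).astype(np.uint8);m=cv2.morphologyEx(m,cv2.MORPH_OPEN,np.ones((5,5)))
    n,l,st,ce=cv2.connectedComponentsWithStats(m);k=1+st[1:,4].argmax()
    c=max(cv2.findContours((l==k).astype(np.uint8),0,1)[0],key=cv2.contourArea)
    e=cv2.fitEllipse(cv2.convexHull(c))
    return (g[0]+h-e[0][1]*s,g[1]+h-e[0][0]*s),np.array(e[1])*s
E
cat > c1.py <<'E'
from m import *
im=snap("top");C=viewer.calibration("top")
gs=[(.573,-.085),(.63,.067),(.61,.234),(.435,-.375)]
vis=[]
for g in gs:
    rc=rect("top",im,g,.008 if g[1]>-.3 else .085,C);vis.append(rc)
    print(np.round(flange(rc,g),4) if g[1]>-.3 else "") if 0 else (print(flange(rc,g)) if g[1]>-.3 else 0)
v=np.vstack([np.hstack(vis[:2]),np.hstack(vis[2:])]);cv2.imwrite("pics/crop1.png",cv2.resize(v,(600,600)))
for n in["stand","cradle","scanner"]:
    for r in nets.masks_of("top",n)[:2]:
        e=cv2.minAreaRect(np.argwhere(r["region"])[:,::-1].astype(np.float32));print(n,round(r["confidence"],2),r["box"],e)
E
python3 c1.py
```

```text
((0.5700372314453124, -0.0893624038696289), array([0.11919357, 0.11984152]))
((0.6333372421264648, 0.058149856567382835), array([0.1070249 , 0.10811913]))
((0.6284019393920898, 0.22779415130615235), array([0.08217781, 0.08364079]))
stand 0.73 [176.7, 155.7, 197.0, 178.9] ((186.0, 167.0), (22.0, 22.0), 90.0)
stand 0.61 [123.7, 198.0, 165.6, 239.1] ((144.5, 218.0), (40.0, 41.0), 90.0)
cradle 0.58 [349.0, 214.6, 384.8, 257.0] ((366.5152282714844, 234.7132110595703), (45.384368896484375, 31.277456283569336), 85.91438293457031)
```

View pics/crop1.png

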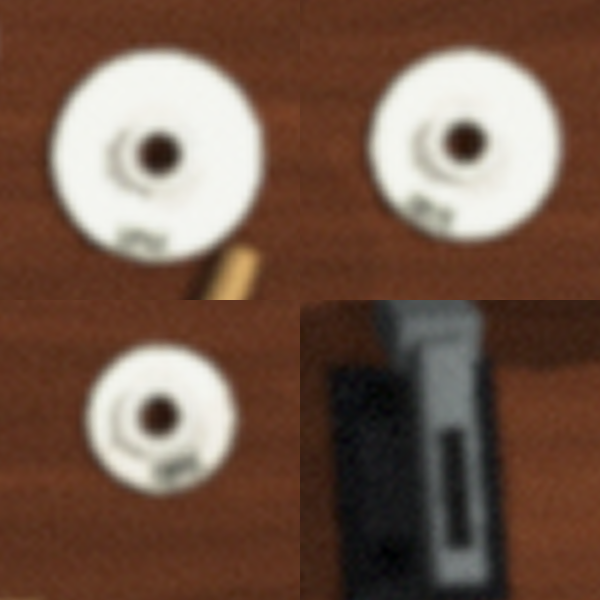

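Crop1 shows the three off-white collars, diameters ≈119, 107 and 82 mm (bleed included), so a, b and d; c is absent. Labels in the crop: a (142,241), b (430,214), d (175,467), giving yaws of about −0.17, −0.47 and +0.28. The scanner handle is at (450,460), yaw ≈ +0.085.

>>> step_arm([
  [[2, -3.5, 0.6, 0.04], [2, -3.5, 0.6, 0.04], [2, -3.5, 0.6, 0.04], [2, -3.5, 0.6, 0.04], [2, -3.5, 0.6, 0.04], [2, -3.5, 0.6, 0.04], [2, -3.5, 0.6, 0.04], [2, -3.5, 0.6, 0.04], [2, -3.5, 0.6, 0.04], [2, -3.5, 0.6, 0.04]],
])

```text
t: 2.48
tool_pos: [0.4035, 0.2393, 0.2919]
tool_rot: [2.14, 2.299, 0.002]
contact_force: [1.1, -0.6, 0.1]
opening: 0.0857
```

>>> step_arm([
  [[2, -3.5, 0.5, 0.02], [2, -3.5, 0.5, 0], [2, -3.5, 0.5, 0], [2, -3.5, 0.5, 0], [1.7, -3, 0.5, 0], [0, 0, 0, 0], [0, 0, 0, 0], [0, 0, 0, 0]],
])

```text
t: 3.15
tool_pos: [0.4998, 0.0713, 0.3161]
tool_rot: [-2.12, -2.318, -0.0]
contact_force: [-0.6, -0.4, -0.5]
opening: 0.0855
```

```bash
cat > c2.py <<'E'
from m import *
o=readout.get_obs();C=viewer.calibration("wrist");im=snap("wrist","w1",s=1.5)
print(o["t"],o["tool_pos"],o["tool_rot"],-np.array(C["R"]).T@np.array(C["t"]).ravel(),np.array(C["R"])[2],C["camera_matrix"])
for g in [(.571,-.089),(.633,.06),(.626,.228)]: print(flange(rect("wrist",im,g,.008,C),g,th=120))
for n,z in[("collar_a",0),("collar_a_label",.008),("scanner",.055),("cradle",0),("stand",0),("stand_seat",.012)]:
    for r in nets.pinpoint("wrist",n)[:7]: print(n,np.round(r["at"]),round(r["confidence"],2),onz("wrist",r["at"],z,C))
E
python3 c2.py
```

```text
3.15 [0.49978293 0.07127112 0.31614392] [-2.12004265e+00 -2.31750668e+00 -2.84353885e-05] [0.42383216 0.06426996 0.45790843] [ 0.29601136  0.02733298 -0.95479327] [[297.31863964   0.         256.34708128]
 [  0.         297.31863964 194.17539587]
 [  0.           0.           1.        ]]
((0.5679569778442382, -0.08866358184814452), array([0.11698846, 0.11822141]))
((0.6305620574951172, 0.05850936126708986), array([0.10512489, 0.10610374]))
((0.6250741424560546, 0.2274082794189453), array([0.08078798, 0.08254922]))
collar_a [158. 188.] 0.89 [ 0.5698 -0.0867  0.    ]
collar_a [340. 237.] 0.8 [0.6302 0.2303 0.    ]
collar_a [95. 38.] 0.77 [ 0.3174 -0.2146  0.    ]
collar_a [242. 232.] 0.67 [0.6341 0.0595 0.    ]
collar_a [365.  46.] 0.59 [0.3073 0.2254 0.    ]
collar_a [ 69. 200.] 0.57 [ 0.6088 -0.2716  0.    ]
collar_a_label [335.  38.] 0.97 [0.3053 0.1741 0.008 ]
collar_a_label [157. 159.] 0.9 [ 0.5189 -0.0857  0.008 ]
collar_a_label [99. 10.] 0.63 [ 0.2696 -0.2087  0.008 ]
collar_a_label [ 63. 218.] 0.6 [ 0.6432 -0.288   0.008 ]
scanner [  4. 109.] 0.77 [ 0.4324 -0.3802  0.055 ]
cradle [ 25. 105.] 0.56 [ 0.4275 -0.3759 -0.    ]
stand [424. 146.] 0.62 [0.4527 0.3591 0.    ]
stand_seat [426. 150.] 0.69 [0.4586 0.3568 0.012 ]
```

View pics/w1.png

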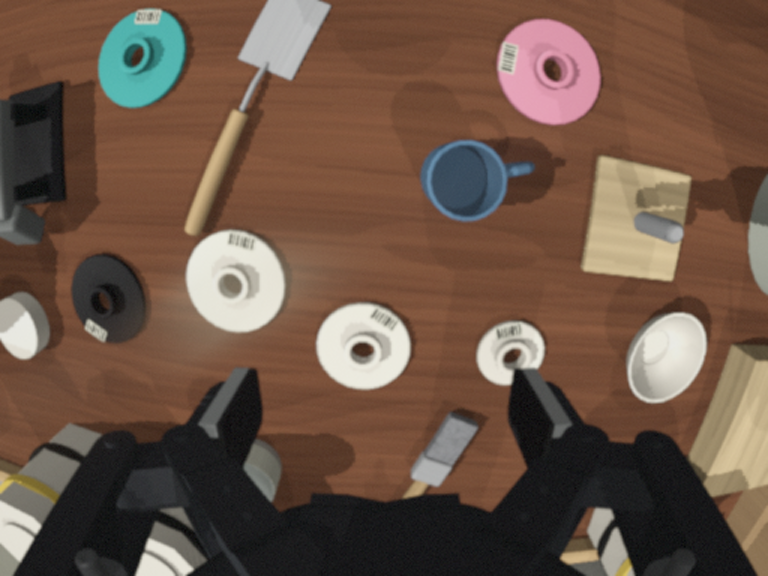

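w1 shows the a collar at (235,281) with label (241,240), b at (362,346) with label (384,320), and d at (511,353) with label (510,330). The stand is at (640,220) and the cradle is at the left edge. Going over the scanner.

>>> step_arm([
  [[-0.6, -4.1, -0.5, 0], [-0.6, -4.1, -0.5, 0], [-0.6, -4.1, -0.5, 0], [-0.6, -4.1, -0.5, 0], [-0.6, -4.1, -0.5, 0], [-0.6, -4.1, -0.5, 0], [-0.6, -4.1, -0.5, 0], [-0.6, -4.1, -0.5, 0], [-0.6, -4.1, -0.5, 0], [-0.6, -4.1, -0.5, 0]],
])

```text
t: 4.33
tool_pos: [0.4396, -0.3398, 0.2663]
tool_rot: [2.119, 2.318, 0.0]
contact_force: [1.0, 0.2, 0.6]
opening: 0.0852
```

>>> step_arm([
  [[-1, -3.9, -0.5, 0], [0, 0, 0, 0], [0, 0, 0, 0], [0, 0, 0, 0]],
])

```text
t: 4.67
tool_pos: [0.4302, -0.3768, 0.2613]
tool_rot: [-2.12, -2.318, -0.001]
contact_force: [-0.1, 0.3, 1.0]
opening: 0.0851
```

```bash
cat > c3.py <<'E'
from m import *
o=readout.get_obs();C=viewer.calibration("wrist");im=snap("wrist","w2",s=1.5)
print(o["t"],o["tool_pos"],o["tool_rot"])
rc=rect("wrist",im,(.43,-.378),.085,C,h=.11,s=.0004);cv2.imwrite("pics/r2.png",np.hstack([rc]))
for n,z in[("scanner",.055),("cradle",0),("scanner_window",.0225)]:
    for r in nets.pinpoint("wrist",n)[:3]: print(n,np.round(r["at"]),round(r["confidence"],2),onz("wrist",r["at"],z,C))
E
python3 c3.py
```

```text
4.6667 [ 0.43021121 -0.37680853  0.26125292] [-2.11975515e+00 -2.31800870e+00 -7.84961115e-04]
scanner [444. 153.] 0.59 [ 0.3814 -0.1239  0.055 ]
cradle [256. 161.] 0.69 [ 0.4313 -0.3771  0.    ]
scanner_window [252. 225.] 0.62 [ 0.5178 -0.3741  0.0225]
```

View pics/r2.png

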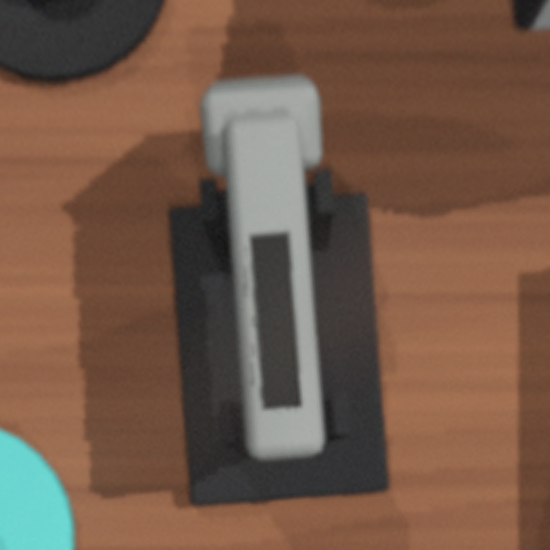

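r2 (rectified at handle-top height) shows the handle from (285,458) to (265,112): origin ≈(0.432,−0.378), yaw ≈0.065. Descending to grip.

>>> step_arm([
  [[-0.2, -0.1, -3.5, -0.02], [0, 0, -3.5, 0], [0, 0, -3.5, 0], [0, 0, -3.5, 0], [0, 0, -3, 0], [0, 0, -2.1, 0], [0, 0, -1, 0], [0, 0, -1, 0], [0, 0, 0, 0], [0, 0, 0, 0]],
], grip=0)

```text
t: 5.7
tool_pos: [0.4288, -0.3785, 0.0515]
tool_rot: [2.141, 2.296, -0.0]
contact_force: [-0.9, -0.1, 0.6]
opening: 0.0854
```

>>> step_arm([
  [[0, 0, 0, 0], [0, 0, 0, 0], [0, 0, 0, 0], [0, 0, 0, 0], [0, 0, 0, 0], [0, 0, 0, 0], [0, 0, 0, 0], [0, 0, 0, 0], [0, 0, 0, 0], [0, 0, 0, 0]],
], grip=1, squeeze=60)

```text
t: 6.53
tool_pos: [0.4285, -0.3787, 0.0514]
tool_rot: [2.142, 2.296, -0.0]
contact_force: [-0.1, 0.9, 5.8]
opening: 0.0311
```

Run:
```python
from m import *
# label estimates from w1 (known picture pose)
im=cv2.imread("pics/w1.png")
o=readout.get_obs();print(o["t"],o["tool_pos"],o["opening"],o["contact_force"])
snap("wrist","w3");snap("side","s3",crop=(200,230,330,340),s=5)
```

```text
6.5333 [ 0.42852199 -0.37873878  0.0513632 ] 0.031127089076998005 [-0.054351    0.9139258   5.83928377]
```

View pics/s3.png

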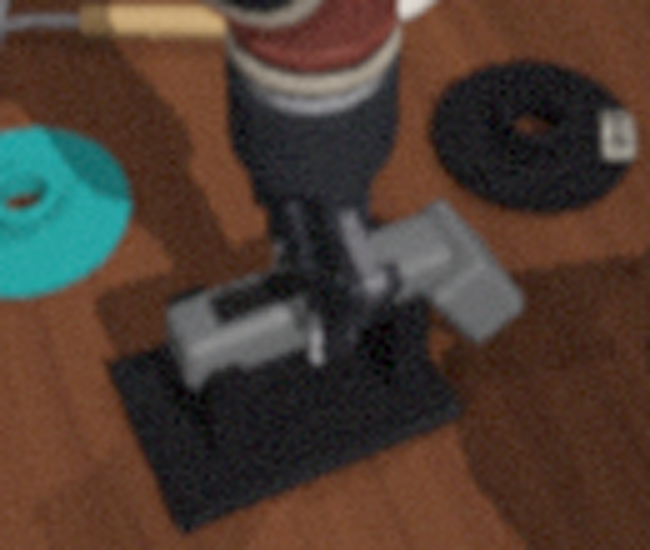

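s3 shows the fingers around the handle between the saddles, with the scanner level. Next: label positions from w1, transferring the camera pose through the tool frame.

```bash
cat > c4.py <<'E'
from m import *
from scipy.spatial.transform import Rotation as Ro
o=readout.get_obs();C=viewer.calibration("wrist")
Rt=Ro.from_rotvec(o["tool_rot"]).as_matrix();p=o["tool_pos"];R=np.array(C["R"]);t=np.array(C["t"]).ravel()
Rct=R@Rt;tct=R@p+t   # Xc=Rct Xt + tct
R1=Ro.from_rotvec([-2.12004265,-2.31750668,-2.84353885e-05]).as_matrix();p1=np.array([.49978293,.07127112,.31614392])
Rn=Rct@R1.T;C1=dict(camera_matrix=C["camera_matrix"],R=Rn,t=tct-Rn@p1)
print(-Rn.T@C1["t"],"expect .42383 .06427 .45791")
im=cv2.resize(cv2.imread("pics/w1.png"),(512,384),interpolation=cv2.INTER_AREA)
for g,rl,uv in[((.569,-.089),.048,(241,240)),((.632,.0583),.042,(384,320)),((.6267,.2276),.030,(510,330))]:
    L=onz("wrist",np.array(uv)/1.5-.17,.008,C1);d=L[:2]-g
    # refine: dark pixels in annulus rl +-6mm of the rectified patch
    rc=rect("wrist",im,g,.008,C1);gray=cv2.cvtColor(rc,6).astype(float)
    r,c=np.mgrid[:340,:340];dx=.085-r*.0005;dy=.085-c*.0005;rr=np.hypot(dx,dy)
    w=np.clip(150-gray,0,None)*((abs(rr-rl)<.006)&(dx<0))*(np.hypot(g[0]+dx-L[0],g[1]+dy-L[1])<.022)
    q=np.array([(w*dx).sum(),(w*dy).sum()])/w.sum()
    print("click",L,np.hypot(*d),"yaw",np.arctan2(-d[1],-d[0]),"| dark",q+g,np.hypot(*q),"yaw",np.arctan2(-q[1],-q[0]))
    y=np.arctan2(-q[1],-q[0]);u=np.array([np.cos(y),np.sin(y)]);print("  tcp",np.round(np.array(g)-rl*u-.131*u,4),"toolyaw",round(y+1.571,3))
E
python3 c4.py
```

```text
[0.4238396  0.06425744 0.4579374 ] expect .42383 .06427 .45791
click [ 0.5199 -0.0798  0.008 ] 0.04995447927863919 yaw -0.1852249790174659 | dark [ 0.52299174 -0.07656033] 0.047660316555765254 yaw -0.26406506687585196
  tcp [ 0.3962 -0.0423] toolyaw 1.307
click [0.5955 0.0791 0.008 ] 0.042010593902014746 yaw -0.5179651286721614 | dark [0.59519761 0.08137167] 0.04343636618248906 yaw -0.5599694079691231
  tcp [0.4854 0.1502] toolyaw 1.011
click [0.5958 0.2208 0.008 ] 0.03163937420367227 yaw 0.2166120409928028 | dark [0.59805624 0.21800254] 0.030208880698516665 yaw 0.32330621050464275
  tcp [0.474  0.1764] toolyaw 1.894
```

>>> step_arm([
  [[0, 0, 1, 0], [0, 0, 2, 0], [0, 0, 3, 0], [0, 0, 3, 0], [0, 0, 2, 0], [0, 0, 0, 0], [0, 0, 0, 0]],
])

```text
t: 7.22
tool_pos: [0.4282, -0.3784, 0.1609]
tool_rot: [2.142, 2.296, -0.0]
contact_force: [-0.4, 0.0, -3.0]
opening: 0.031
```

>>> step_arm([
  [[-0.4, 3.6, 0, -0.03], [-0.4, 3.6, 0, -0.03], [-0.4, 3.6, 0, -0.03], [-0.4, 3.6, 0, -0.03], [-0.4, 3.6, 0, -0.03], [-0.4, 3.6, 0, -0.03], [-0.4, 3.6, -0.9, -0.03], [-0.4, 3.6, -2, -0.03], [-0.4, 3.5, -2, -0.02], [0, 0, -1, 0]],
])

```text
t: 8.05
tool_pos: [0.3873, -0.0493, 0.0952]
tool_rot: [-2.41, -2.0, 0.006]
contact_force: [-0.2, -0.5, -3.1]
opening: 0.0315
```

>>> step_arm([
  [[0, 0, 0, 0], [0, 0, 0, 0], [0, 0, 0, 0], [0, 0, 0, 0], [0, 0, 0, 0]],
])

```text
t: 8.47
tool_pos: [0.3928, -0.0564, 0.1023]
tool_rot: [2.424, 1.997, 0.001]
contact_force: [-0.6, -0.2, -3.0]
opening: 0.0309
```

Run:
```python
from m import *
o=readout.get_obs();print(o["t"],o["tool_pos"],o["tool_rot"],2*np.arctan2(o["tool_rot"][1],o["tool_rot"][0])-1.571)
im=snap("side","s4",crop=(190,150,310,250),s=5)
for c in ["side","top"]:
    if c=="top": snap(c)
    for n,z in[("scanner_window",.073),("scanner",.1055),("collar_a_label",.008)]:
        for r in nets.pinpoint(c,n)[:3]: print(c,n,np.round(r["at"]),round(r["confidence"],2),onz(c,r["at"],z))
```

```text
8.4667 [ 0.3928422  -0.05638865  0.10234106] [2.42379657e+00 1.99657743e+00 1.11321548e-03] -0.1929006512258673
side scanner_window [246. 207.] 0.62 [ 0.491  -0.0676  0.073 ]
side scanner [213. 202.] 0.96 [ 0.3934 -0.0498  0.1055]
side collar_a_label [187. 274.] 0.82 [ 0.272  -0.2085  0.008 ]
side collar_a_label [323. 256.] 0.81 [ 0.6517 -0.2812  0.008 ]
side collar_a_label [172. 192.] 0.67 [0.2922 0.1949 0.008 ]
top scanner_window [275. 211.] 0.77 [ 0.4856 -0.0714  0.073 ]
top scanner [270. 242.] 0.72 [ 0.3878 -0.0552  0.1055]
top scanner [276. 208.] 0.62 [ 0.4939 -0.0711  0.1055]
top collar_a_label [273. 202.] 0.97 [ 0.5168 -0.0676  0.008 ]
top collar_a_label [317. 275.] 0.71 [ 0.277  -0.2137  0.008 ]
top collar_a_label [198. 264.] 0.67 [0.308 0.179 0.008]
```

View pics/s4.png

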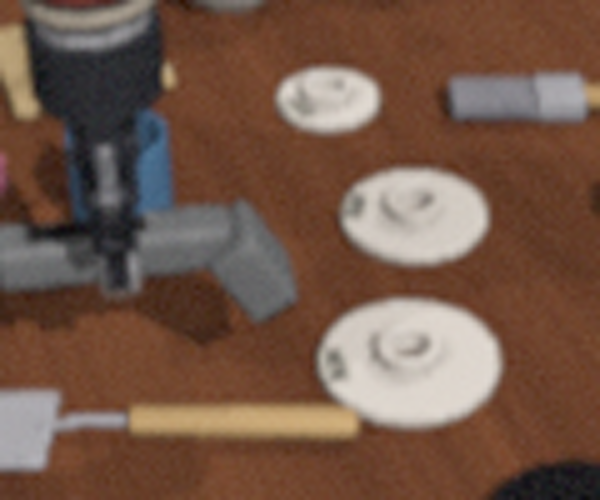

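s4 shows the scanner level, its nose at (270,290) pointing at label a (334,365), and all three collars in place. Holding.

>>> step_arm([
  [[0, 0, 0, 0], [0, 0, 0, 0], [0, 0, 0, 0], [0, 0, 0, 0], [0, 0, 0, 0], [0, 0, 0, 0], [0, 0, 0, 0], [0, 0, 0, 0], [0, 0, 0, 0], [0, 0, 0, 0]],
])

```text
t: 9.7
tool_pos: [0.3921, -0.0552, 0.1014]
tool_rot: [-2.423, -2.0, -0.0]
contact_force: [0.1, -0.7, -3.0]
opening: 0.0311
```

>>> step_arm([
  [[0, 0, 0, 0], [0, 0, 0, 0], [0, 0, 0, 0], [0, 0, 0, 0], [0, 0, 0, 0], [0, 0, 0, 0], [0, 0, 0, 0], [0, 0, 0, 0], [0, 0, 0, 0], [0, 0, 0, 0]],
])

```text
t: 10.53
tool_pos: [0.3921, -0.0552, 0.1014]
tool_rot: [-2.423, -2.0, 0.0]
contact_force: [-0.5, 0.1, -2.2]
opening: 0.0313
```

>>> step_arm([
  [[1, 2.2, 1, -0.04], [1.3, 3, 1, -0.04], [1.3, 3, 0, -0.04], [1.3, 3, 0, -0.04], [1.3, 3, 0, -0.04], [1.3, 3, -0.5, -0.04], [0.8, 1.6, -0.5, -0.04], [0.5, 1, -0.5, -0.04], [0.3, 0, -0.5, 0], [0, 0, 0, 0]],
])

```text
t: 11.37
tool_pos: [0.4826, 0.1428, 0.1]
tool_rot: [-2.708, -1.591, 0.004]
contact_force: [-1.0, -0.8, -2.5]
opening: 0.0312
```

>>> step_arm([
  [[0, 0, 0, 0], [0, 0, 0, 0], [0, 0, 0, 0], [0, 0, 0, 0], [0, 0, 0, 0]],
])

```text
t: 11.78
tool_pos: [0.4832, 0.1424, 0.1018]
tool_rot: [2.711, 1.587, 0.001]
contact_force: [0.1, 0.0, -2.7]
opening: 0.0312
```

```bash
cat > chk.py <<'E'
from m import *
import sys
o=readout.get_obs();p=o["tool_pos"];y=2*np.arctan2(o["tool_rot"][1],o["tool_rot"][0])-1.5708
y=(y+np.pi/2)%np.pi-np.pi/2
u=np.array([np.cos(y),np.sin(y)]);print(o["t"],p,"yaw",y,"beam",p[:2]+.0935*u+(p[2]+.0036-.0325-.008)/np.tan(np.pi/3)*u)
Cs=viewer.calibration("side");snap("side")
for n in["collar_a","collar_a_label"]:
    for r in nets.pinpoint("side",n)[:7]: print("side",n,np.round(r["at"]),round(r["confidence"],2),onz("side",r["at"],0 if n=="collar_a" else .008,Cs))
E
python3 chk.py
```

```text
11.7833 [0.48321446 0.14236107 0.10178886] yaw -0.5114777100194212 beam [0.59741762 0.07825879]
side collar_a [307. 259.] 0.95 [ 0.6059 -0.2703  0.    ]
side collar_a [207. 272.] 0.93 [ 0.3252 -0.2154 -0.    ]
side collar_a [274. 222.] 0.91 [ 0.5809 -0.0847  0.    ]
side collar_a [270. 195.] 0.78 [0.623  0.0561 0.    ]
side collar_a [175. 186.] 0.69 [0.3114 0.238  0.    ]
side collar_a [254. 171.] 0.68 [0.6233 0.2303 0.    ]
side collar_a [204. 161.] 0.27 [0.4521 0.3782 0.    ]
side collar_a_label [188. 272.] 0.94 [ 0.2769 -0.2046  0.008 ]
side collar_a_label [255. 225.] 0.7 [ 0.513 -0.085  0.008]
side collar_a_label [323. 258.] 0.65 [ 0.6491 -0.2882  0.008 ]
side collar_a_label [175. 190.] 0.58 [0.3045 0.1969 0.008 ]
```

Beam lands at (0.597, 0.078) against label b at (0.595, 0.079), and the collars are unmoved. Holding, then on to d: yaw 0.26, label (0.5975, 0.220), so TCP (0.471, 0.186).

>>> step_arm([
  [[0, 0, 0, 0], [0, 0, 0, 0], [0, 0, 0, 0], [0, 0, 0, 0], [0, 0, 0, 0], [0, 0, 0, 0], [0, 0, 0, 0], [0, 0, 0, 0], [0, 0, 0, 0], [0, 0, 0, 0]],
])

```text
t: 12.77
tool_pos: [0.4831, 0.1428, 0.1014]
tool_rot: [-2.711, -1.588, 0.0]
contact_force: [0.2, 0.3, -1.5]
opening: 0.0314
```

>>> step_arm([
  [[0, 0, 0, 0], [0, 0, 0, 0], [0, 0, 0, 0], [0, 0, 0, 0], [0, 0, 0, 0], [0, 0, 0, 0], [0, 0, 0, 0], [0, 0, 0, 0], [0, 0, 0, 0], [0, 0, 0, 0]],
])

```text
t: 13.6
tool_pos: [0.4831, 0.1428, 0.1014]
tool_rot: [2.711, 1.588, -0.0]
contact_force: [-0.1, -0.3, -1.9]
opening: 0.0314
```

>>> step_arm([
  [[-0.1, 0.4, 1, 0.08], [-0.1, 0.5, 1, 0.08], [-0.1, 0.5, 0, 0.08], [-0.1, 0.5, 0, 0.08], [-0.1, 0.5, 0, 0.08], [-0.1, 0.5, 0, 0.08], [-0.1, 0.5, 0, 0.08], [-0.1, 0.5, -1, 0.08], [-0.1, 0.5, -0.5, 0.08], [-0.2, 0.0, -0.5, 0.05]],
])

```text
t: 14.43
tool_pos: [0.472, 0.1874, 0.1011]
tool_rot: [-1.91, -2.494, -0.0]
contact_force: [-0.6, -0.2, -2.9]
opening: 0.031
```

>>> step_arm([
  [[0, 0, 0, 0], [0, 0, 0, 0], [0, 0, 0, 0], [0, 0, 0, 0], [0, 0, 0, 0]],
])

```text
t: 14.85
tool_pos: [0.4725, 0.1867, 0.1019]
tool_rot: [1.916, 2.489, 0.001]
contact_force: [0.5, -0.2, -2.1]
opening: 0.0312
```

```bash
python3 chk.py
```

```text
14.85 [0.47251862 0.18672975 0.10192571] yaw 0.2584384978140659 beam [0.59920934 0.22022047]
side collar_a [273. 220.] 0.94 [ 0.5792 -0.075   0.    ]
side collar_a [207. 270.] 0.68 [ 0.3275 -0.2093  0.    ]
side collar_a [270. 193.] 0.67 [0.6282 0.0692 0.    ]
side collar_a [175. 186.] 0.66 [0.3108 0.2411 0.    ]
side collar_a [302. 257.] 0.65 [ 0.5961 -0.2578  0.    ]
side collar_a [257. 171.] 0.45 [0.634 0.227 0.   ]
side collar_a_label [185. 271.] 0.93 [ 0.2683 -0.1975  0.008 ]
side collar_a_label [323. 257.] 0.82 [ 0.6507 -0.2858  0.008 ]
side collar_a_label [173. 191.] 0.7 [0.299  0.1963 0.008 ]
side collar_a_label [256. 223.] 0.59 [ 0.5212 -0.0782  0.008 ]
side collar_a_label [264. 310.] 0.57 [ 0.429  -0.3905  0.008 ]
```

>>> step_arm([
  [[0, 0, 0, 0], [0, 0, 0, 0], [0, 0, 0, 0], [0, 0, 0, 0], [0, 0, 0, 0], [0, 0, 0, 0], [0, 0, 0, 0], [0, 0, 0, 0], [0, 0, 0, 0], [0, 0, 0, 0]],
])

```text
t: 15.83
tool_pos: [0.4721, 0.1868, 0.1014]
tool_rot: [-1.916, -2.49, 0.0]
contact_force: [-1.2, 0.7, -1.9]
opening: 0.031
```

>>> step_arm([
  [[0, 0, 0, 0], [0, 0, 0, 0], [0, 0, 0, 0], [0, 0, 0, 0], [0, 0, 0, 0], [0, 0, 0, 0], [0, 0, 0, 0], [0, 0, 0, 0], [0, 0, 0, 0], [0, 0, 0, 0]],
])

```text
t: 16.67
tool_pos: [0.4721, 0.1868, 0.1014]
tool_rot: [-1.916, -2.49, 0.0]
contact_force: [0.2, -0.4, -2.2]
opening: 0.0309
```

Run:
```python
from m import *
print(readout.get_obs()["tool_pos"]);C=viewer.calibration("side");snap("side","s5",crop=(200,120,320,220),s=5)
print(proj("side",(.5975,.22,.008),C),proj("side",(.6267,.2276,.008),C))
```

```text
[0.47207049 0.18679733 0.10138271]
[248.75976438 171.76275221] [255.09860638 169.37782194]
```

View pics/s5.png

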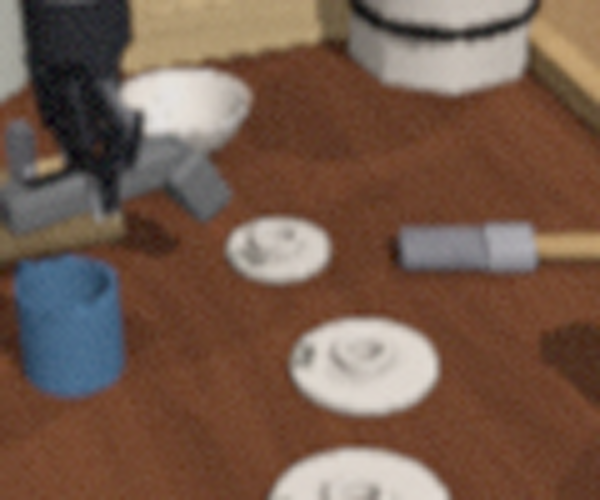

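s5 shows the nose at (205,190) pointing at label d (252,253). All labels have been held, so the scanner goes back above the cradle.

>>> step_arm([
  [[0, 0, 2.5, 0], [-0.3, -2, 2.5, -0.02], [-0.3, -3.9, 1, -0.02], [-0.3, -3.9, 0, -0.02], [-0.3, -3.9, 0, -0.02], [-0.3, -3.9, 0, -0.02], [-0.3, -3.9, 0, -0.02], [-0.3, -3.9, 0, -0.02], [-0.3, -3.9, 0, -0.02], [-0.3, -3.9, 0, -0.02]],
])

```text
t: 17.55
tool_pos: [0.4446, -0.1471, 0.1617]
tool_rot: [2.132, 2.306, 0.0]
contact_force: [0.8, -0.1, -3.0]
opening: 0.0313
```

>>> step_arm([
  [[-0.3, -3.9, 0, -0.01], [-0.3, -3.9, 0, 0], [-0.3, -3.9, 0, 0], [-0.3, -3.9, 0, 0], [-0.3, -3.9, 0, 0], [-0.1, -3.8, 0, 0], [0, 0, 0, 0], [0, 0, 0, 0], [0, 0, 0, 0], [0, 0, 0, 0]],
])

```text
t: 18.38
tool_pos: [0.4291, -0.3771, 0.1611]
tool_rot: [-2.142, -2.297, -0.0]
contact_force: [-0.0, 1.6, -2.5]
opening: 0.0312
```

Run:
```python
from m import *
o=readout.get_obs();print(o["t"],o["tool_pos"],2*np.arctan2(o["tool_rot"][1],o["tool_rot"][0]))
print((np.array([.4285,-.3787,.0514])-o["tool_pos"])*100)
```

```text
18.3833 [ 0.4291443  -0.37711791  0.16109519] -4.642193256890301
[ -0.06443033  -0.15820878 -10.96951903]
```

>>> step_arm([
  [[-0.06, -0.16, -2, 0], [0, 0, -2.5, 0], [0, 0, -2, 0], [0, 0, -1, 0], [0, 0, -1, 0], [0, 0, -1, 0], [0, 0, -0.7, 0], [0, 0, -0.4, 0], [0, 0, -0.3, 0], [0, 0, 0, 0]],
])

```text
t: 19.22
tool_pos: [0.4285, -0.3798, 0.0522]
tool_rot: [-2.143, -2.297, -0.0]
contact_force: [0.1, 0.1, -2.7]
opening: 0.0313
```

>>> step_arm([
  [[0, 0, 0, 0], [0, 0, 0, 0], [0, 0, 0, 0]],
])

```text
t: 19.47
tool_pos: [0.4288, -0.3802, 0.0531]
tool_rot: [2.143, 2.296, -0.0]
contact_force: [-0.3, -0.2, -1.5]
opening: 0.0313
```

>>> step_arm([
  [[0, 0.13, -0.12, 0], [0, 0, 0, 0], [0, 0, 0, 0], [0, 0, 0, 0]],
])

```text
t: 19.8
tool_pos: [0.4286, -0.3785, 0.0514]
tool_rot: [2.143, 2.297, 0.0]
contact_force: [-0.5, 0.2, -0.8]
opening: 0.0315
```

>>> step_arm([
  [[0, 0, 0, 0], [0, 0, 0, 0], [0, 0, 0, 0], [0, 0, 0, 0], [0, 0, 0, 0], [0, 0, 0, 0], [0, 0, 0, 0], [0, 0, 0, 0]],
], grip=0)

```text
t: 20.47
tool_pos: [0.4285, -0.3785, 0.0512]
tool_rot: [-2.143, -2.297, 0.0]
contact_force: [-0.6, 0.3, 0.4]
opening: 0.085
```

>>> step_arm([
  [[0, 0, 1, 0], [0, 0, 2, 0], [0, 0, 3, 0], [0, 0, 4, 0], [0, 0, 4, 0], [0, 0, 4, 0], [0, 0, 3, 0], [0, 0, 0, 0], [0, 0, 0, 0], [0, 0, 0, 0]],
])

```text
t: 21.3
tool_pos: [0.4283, -0.3783, 0.2612]
tool_rot: [-2.143, -2.297, -0.0]
contact_force: [0.3, -0.1, -1.0]
opening: 0.0853
```

Run:
```python
from m import *
o=readout.get_obs();print(o["t"],o["tool_pos"]);C=viewer.calibration("wrist");im=snap("wrist");rc=rect("wrist",im,(.43,-.378),.085,C,h=.11,s=.0004)
s=cv2.resize(viewer.get_image("side")[230:340,200:330],(650,550))
cv2.imwrite("pics/dock.png",cv2.resize(np.hstack([rc,s]),(800,367)))
```

```text
21.3 [ 0.42829271 -0.37828199  0.26115602]
```

View pics/dock.png

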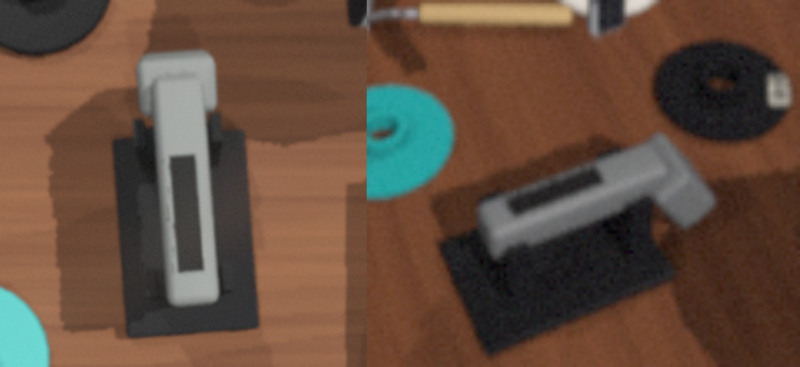

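The dock picture shows the scanner seated in both saddles as found: handle (187,190) left, nose down right. Now to collar a.

>>> step_arm([
  [[1.7, 3.6, 0, 0], [1.7, 3.6, 0, 0], [1.7, 3.6, -1, 0], [1.7, 3.6, -1, 0], [1.7, 3.6, -1, 0], [1.7, 3.6, -1, 0], [1.7, 3.6, -1, 0], [1.7, 3.6, -1, 0], [0, 0, 0, 0], [0, 0, 0, 0]],
])

```text
t: 22.23
tool_pos: [0.5635, -0.0882, 0.1981]
tool_rot: [-2.136, -2.298, 0.004]
contact_force: [-0.5, -0.8, -0.6]
opening: 0.0851
```

>>> step_arm([
  [[0, 0, 0, 0], [0, 0, 0, 0], [0, 0, 0, 0]],
])

```text
t: 22.48
tool_pos: [0.5642, -0.0918, 0.2013]
tool_rot: [2.145, 2.295, -0.0]
contact_force: [-0.2, -0.6, -0.2]
opening: 0.0852
```

```bash
cat > cm.py <<'E'
from m import *
import sys
# usage: cm.py gx gy : measure a collar with the wrist camera
g=tuple(map(float,sys.argv[1:3]));o=readout.get_obs();C=viewer.calibration("wrist");im=snap("wrist")
rc=rect("wrist",im,g,.008,C);f=flange(rc,g);print(o["t"],"tcp",o["tool_pos"],"flange",np.round(f[0],4),f[1])
rb=rect("wrist",im,f[0],.020,C,h=.03,s=.00025);m=(cv2.cvtColor(rb,6)<90).astype(np.uint8)
m=cv2.morphologyEx(m,cv2.MORPH_OPEN,np.ones((9,9)))
n,l,st,ce=cv2.connectedComponentsWithStats(m);k=1+st[1:,4].argmax();c=cv2.findContours((l==k).astype(np.uint8),0,1)[0][0];e=cv2.fitEllipse(cv2.convexHull(c))
print("bore",f[0][0]+.03-e[0][1]*.00025,f[0][1]+.03-e[0][0]*.00025,np.array(e[1])*.00025)
print("go cm",(np.array(f[0])-o["tool_pos"][:2])*100)
cv2.imwrite("pics/cm.png",np.hstack([cv2.resize(rc,(400,400)),cv2.resize(rb,(400,400))]))
E
python3 cm.py .569 -.089
```

```text
22.4833 tcp [ 0.5642198  -0.09178021  0.20130528] flange [ 0.568  -0.0894] [0.11579376 0.11612395]
bore 0.5662092418670654 -0.08960269165039061 [0.0211099 0.0235796]
go cm [0.37822173 0.24138108]
```

View pics/cm.png

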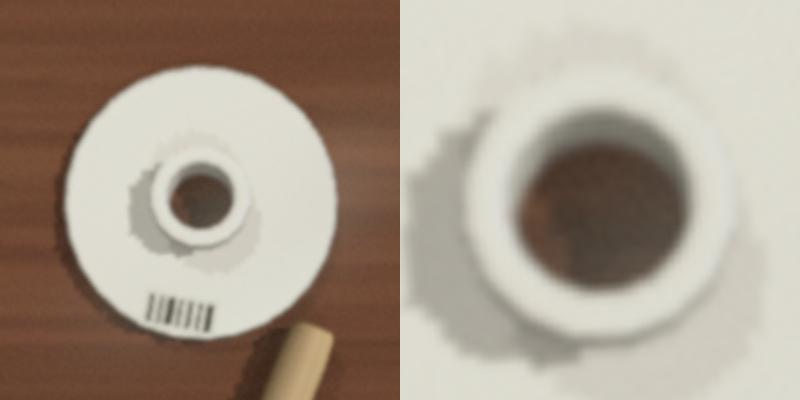

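cm shows collar a centred (flange (200,200), bore (201,200), label (180,312)), with the scraper handle's end at (300,350) clear of the jaws' y-line. Descending.

>>> step_arm([
  [[0.38, 0.22, -3, 0], [0, 0, -4, 0], [0, 0, -4, 0], [0, 0, -3.5, 0], [0, 0, -2, 0], [0, 0, -1, 0], [0, 0, -0.7, 0], [0, 0, -0.4, 0], [0, 0, -0.4, 0], [0, 0, 0, 0]],
])

```text
t: 23.37
tool_pos: [0.5692, -0.0888, 0.0122]
tool_rot: [2.142, 2.295, 0.001]
contact_force: [-0.3, -0.1, -0.2]
opening: 0.0854
```

>>> step_arm([
  [[0, 0, 0, 0], [0, 0, 0, 0], [0, 0, 0, 0], [0, 0, 0, 0]],
])

```text
t: 23.7
tool_pos: [0.5688, -0.0884, 0.0119]
tool_rot: [2.142, 2.296, 0.001]
contact_force: [-0.0, 0.5, -0.1]
opening: 0.0858
```

>>> step_arm([
  [[-0.08, -0.1, -0.15, 0], [0, 0, 0, 0], [0, 0, 0, 0], [0, 0, 0, 0]],
])

```text
t: 24.03
tool_pos: [0.5674, -0.0893, 0.0096]
tool_rot: [-2.143, -2.297, 0.0]
contact_force: [0.4, 0.0, 0.6]
opening: 0.0856
```

>>> step_arm([
  [[0, 0, 0, 0], [0, 0, 0, 0], [0, 0, 0, 0], [0, 0, 0, 0], [0, 0, 0, 0], [0, 0, 0, 0], [0, 0, 0, 0], [0, 0, 0, 0], [0, 0, 0, 0]],
], grip=1, squeeze=60)

```text
t: 24.78
tool_pos: [0.568, -0.0894, 0.0102]
tool_rot: [2.143, 2.296, 0.001]
contact_force: [0.5, 0.2, 4.1]
opening: 0.0387
```

>>> step_arm([
  [[0, 0, 1, 0], [0, 0, 2, 0], [0, 0, 3, 0], [0, 0, 4, 0], [0, 0, 4, 0], [0, 0, 4, 0], [0, 0, 0, 0], [0, 0, 0, 0], [0, 0, 0, 0]],
])

```text
t: 25.53
tool_pos: [0.5666, -0.0891, 0.1886]
tool_rot: [-2.142, -2.296, 0.002]
contact_force: [-0.9, 0.6, -2.5]
opening: 0.0386
```

>>> step_arm([
  [[-1, 4, 0, 0], [-1, 4, 0, 0], [-1, 4, 0, 0], [-1, 4, 0, 0], [-1, 4, 0, 0], [-1, 4, 0, 0], [-1, 4, 0, 0], [-1, 4, 0, 0], [0, 0, 0, 0], [0, 0, 0, 0]],
])

```text
t: 26.37
tool_pos: [0.485, 0.2319, 0.1864]
tool_rot: [-2.137, -2.3, 0.008]
contact_force: [0.0, -1.0, -1.9]
opening: 0.039
```

>>> step_arm([
  [[0, 0, 0, 0], [0, 0, 0, 0], [0, 0, 0, 0]],
])

```text
t: 26.62
tool_pos: [0.4876, 0.2292, 0.1888]
tool_rot: [-2.145, -2.294, 0.002]
contact_force: [-0.1, -0.3, -1.0]
opening: 0.0385
```

Run:
```python
from m import *
o=readout.get_obs();C=viewer.calibration("wrist");im=snap("wrist");p=o["tool_pos"];print(o["t"],p,o["tool_rot"],o["opening"])
np.savez("w5.npz",im=im,R=C["R"],t=C["t"],K=C["camera_matrix"],p=p,rot=o["tool_rot"])
rc=rect("wrist",im,p[:2],p[2]-.002,C)
post=rect("wrist",im,(.458,.357),.084,C,h=.04,s=.0002)
cv2.imwrite("pics/w5.png",np.vstack([np.hstack([cv2.resize(im,(480,360)),cv2.resize(rc,(320,360))]),np.hstack([cv2.resize(post,(240,240)),np.zeros((240,560,3),np.uint8)])]))
```

```text
26.6167 [0.48755317 0.22923214 0.18876067] [-2.14537858 -2.29412371  0.00244067] 0.038501959821755145
```

View pics/w5.png

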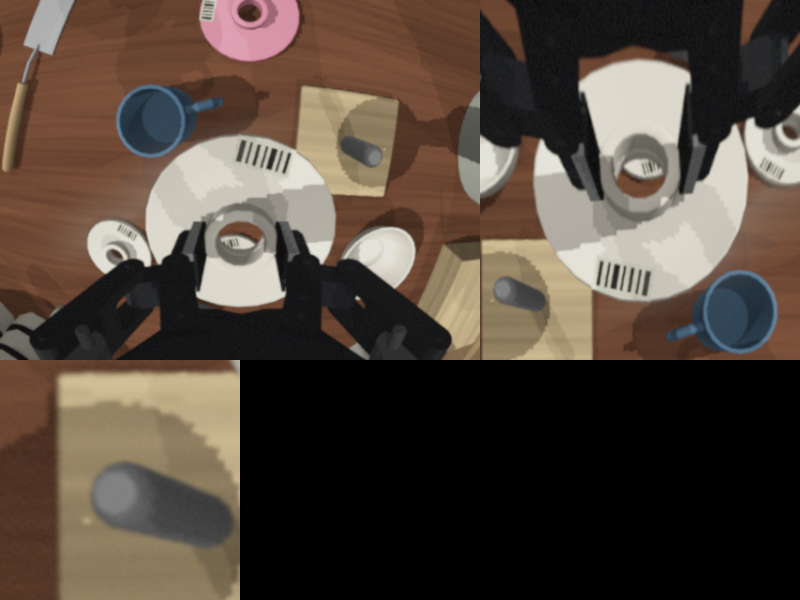

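w5 shows the collar squarely held, centred within ~1 mm between the pads. The post tip at lower-left (117,492) gives ≈(0.454, 0.358). One cross-check of the post using the other views before threading.

Run:
```python
from m import *
d=np.load("w5.npz");C=dict(R=d["R"],t=d["t"],camera_matrix=d["K"]);im=d["im"];g=(.454,.358)
b=[rect("wrist",im,g,.012,C,h=.08,s=.0004),rect("wrist",im,g,.084,C,h=.02,s=.0001)]
for c in["top","side"]:
    Cc=viewer.calibration(c);i=viewer.get_image(c);b.append(rect(c,i,g,.084,Cc,h=.02,s=.0001))
b=[cv2.resize(x,(400,400)) for x in b]
for x in b: cv2.drawMarker(x,(200,200),(0,0,255),0,30,1)
cv2.imwrite("pics/post.png",cv2.resize(np.vstack([np.hstack(b[:2]),np.hstack(b[2:])]),(600,600)))
```

```text
(no output)
```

View pics/post.png

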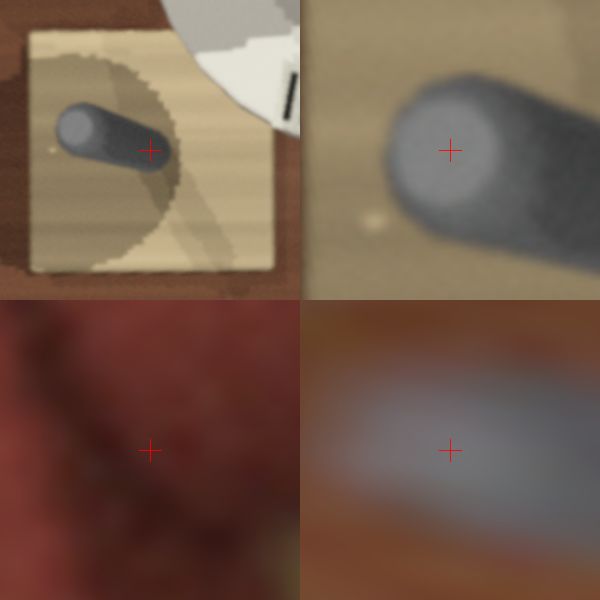

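The post views agree: tip (447,150) in the upper-right patch and base centred in the upper-left give a post at (0.4538, 0.358). Positioning over it.

>>> step_arm([
  [[-1, 3.5, 0, 0], [-1, 3.5, 0, 0], [-1, 3.5, 0, 0], [-0.38, 2.4, 0, 0], [0, 0, -3, 0], [0, 0, -3, 0], [0, 0, -1.5, 0], [0, 0, 0, 0], [0, 0, 0, 0], [0, 0, 0, 0]],
])

```text
t: 27.6
tool_pos: [0.4549, 0.3599, 0.1164]
tool_rot: [2.144, 2.296, 0.004]
contact_force: [0.1, 0.2, -0.3]
opening: 0.0386
```

>>> step_arm([
  [[0, 0, 0, 0], [0, 0, 0, 0], [0, 0, 0, 0]],
])

```text
t: 27.85
tool_pos: [0.4546, 0.36, 0.1163]
tool_rot: [2.143, 2.296, 0.004]
contact_force: [0.2, -0.6, -2.8]
opening: 0.0388
```

Run:
```python
from m import *
o=readout.get_obs();print(o["t"],o["tool_pos"],o["tool_rot"],(np.array([.4538,.358])-o["tool_pos"][:2])*100)
C=viewer.calibration("wrist");im=snap("wrist");p=o["tool_pos"]
rc=rect("wrist",im,p[:2],p[2]+.010,C,h=.03,s=.0001)
s=viewer.get_image("side")[120:180,170:240]
cv2.imwrite("pics/w6.png",np.hstack([cv2.resize(rc,(400,400)),cv2.resize(s,(400,400),interpolation=2)]))
```

```text
27.85 [0.4546017  0.36004926 0.11632755] [2.14311214 2.29613925 0.00409625] [-0.08017044 -0.2049262 ]
```

View pics/w6.png

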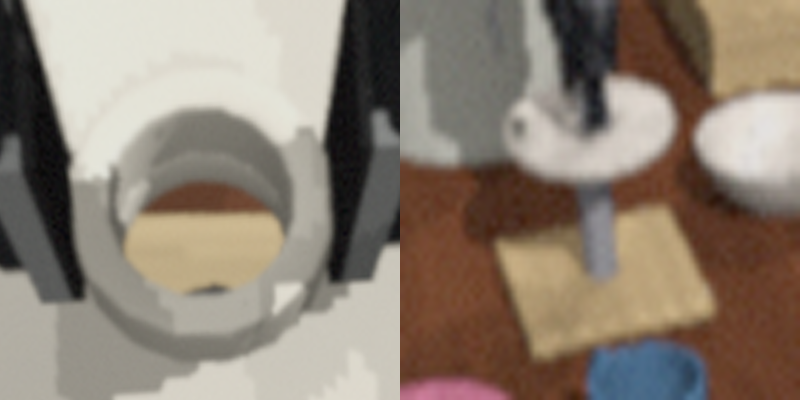

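w6 shows the bore centred on the tool axis (ring centre (202,202)) and the post just below it. Correcting 2 mm and threading slowly.

>>> step_arm([
  [[-0.08, -0.2, 0, 0], [0, 0, 0, 0], [0, 0, 0, 0], [0, 0, -0.7, 0], [0, 0, -0.7, 0], [0, 0, -0.7, 0], [0, 0, -0.7, 0], [0, 0, -0.4, 0], [0, 0, 0, 0], [0, 0, 0, 0]],
])

```text
t: 28.78
tool_pos: [0.4526, 0.3575, 0.0821]
tool_rot: [-2.143, -2.297, 0.002]
contact_force: [-0.7, 0.5, -2.0]
opening: 0.0386
```

>>> step_arm([
  [[0, 0, 0, 0], [0, 0, 0, 0]],
])

```text
t: 28.95
tool_pos: [0.4531, 0.3578, 0.0831]
tool_rot: [2.143, 2.297, 0.001]
contact_force: [-0.4, 0.5, -1.0]
opening: 0.0387
```

>>> step_arm([
  [[0.06, 0, -0.5, 0], [0, 0, -0.8, 0], [0, 0, -0.8, 0], [0, 0, -0.8, 0], [0, 0, -0.8, 0], [0, 0, -0.8, 0], [0, 0, -0.8, 0], [0, 0, -0.5, 0], [0, 0, 0, 0], [0, 0, 0, 0]],
])

```text
t: 29.78
tool_pos: [0.4534, 0.3576, 0.0243]
tool_rot: [-2.143, -2.297, 0.001]
contact_force: [-0.5, 0.5, -1.5]
opening: 0.0387
```

>>> step_arm([
  [[0, 0, -0.1, 0], [0, 0, 0, 0], [0, 0, 0, 0]],
])

```text
t: 30.03
tool_pos: [0.4538, 0.3579, 0.0241]
tool_rot: [2.143, 2.297, 0.001]
contact_force: [-0.4, -0.7, -1.4]
opening: 0.0387
```

>>> step_arm([
  [[0, 0, -0.15, 0], [0, 0, 0, 0], [0, 0, 0, 0]],
])

```text
t: 30.28
tool_pos: [0.4536, 0.3577, 0.0223]
tool_rot: [2.143, 2.297, 0.001]
contact_force: [0.3, 0.6, -1.0]
opening: 0.0386
```

>>> step_arm([
  [[0, 0, 0, 0], [0, 0, 0, 0], [0, 0, 0, 0], [0, 0, 0, 0], [0, 0, 0, 0], [0, 0, 0, 0], [0, 0, 0, 0], [0, 0, 0, 0]],
], grip=0)

```text
t: 30.95
tool_pos: [0.4535, 0.3577, 0.0222]
tool_rot: [-2.143, -2.297, 0.0]
contact_force: [0.4, -0.3, -0.2]
opening: 0.0855
```

>>> step_arm([
  [[0, 0, 1, 0], [0, 0, 2, 0], [0, 0, 3.5, 0], [0, 0, 4, 0], [0, 0, 4, 0], [1.5, -2, 3, 0], [2, -3.5, 0, 0], [2, -3.5, 0, 0], [2, -3.5, 0, 0], [2, -3.5, 0, 0]],
])

```text
t: 31.78
tool_pos: [0.5492, 0.1962, 0.1987]
tool_rot: [2.142, 2.297, 0.002]
contact_force: [0.5, -0.2, -0.1]
opening: 0.0853
```

>>> step_arm([
  [[2, -3.5, 0, 0], [2, -3.5, 0, 0], [2, -3.5, 0, 0], [2, -3.5, 0, 0], [0, 0, 0, 0], [0, 0, 0, 0], [0, 0, 0, 0], [0, 0, 0, 0]],
])

```text
t: 32.45
tool_pos: [0.628, 0.0588, 0.1974]
tool_rot: [-2.142, -2.298, -0.0]
contact_force: [0.2, 0.1, -0.1]
opening: 0.0855
```

```bash
python3 cm.py .632 .0583
python3 - <<'E'
from m import *
C=viewer.calibration("side");snap("side")
for r in nets.pinpoint("side","collar_a")[:8]: print(np.round(r["at"]),round(r["confidence"],2),onz("side",r["at"],0,C),onz("side",r["at"],.012,C))
E
```

```text
32.45 tcp [0.62795432 0.05881626 0.19744331] flange [0.631  0.0585] [0.10407384 0.1043985 ]
bore 0.6293424301147461 0.05824502639770508 [0.02082413 0.02305307]
go cm [ 0.30566999 -0.03043496]
[270. 191.] 0.92 [0.6304 0.0817 0.    ] [0.6242 0.0662 0.012 ]
[176. 187.] 0.86 [0.3119 0.2315 0.    ] [0.3107 0.2136 0.012 ]
[204. 157.] 0.77 [0.4615 0.4119 0.    ] [0.4579 0.3911 0.012 ]
[306. 257.] 0.64 [ 0.6059 -0.2627  0.    ] [ 0.6    -0.2728  0.012 ]
[203. 273.] 0.63 [ 0.314  -0.2135  0.    ] [ 0.3128 -0.2243  0.012 ]
[258. 171.] 0.59 [0.6369 0.2235 0.    ] [0.6306 0.2057 0.012 ]
```

>>> step_arm([
  [[0.3, 0, -3, 0], [0, 0, -4, 0], [0, 0, -4, 0], [0, 0, -3, 0], [0, 0, -2, 0], [0, 0, -1, 0], [0, 0, -0.7, 0], [0, 0, -0.5, 0], [0, 0, -0.4, 0], [0, 0, 0, 0]],
])

```text
t: 33.43
tool_pos: [0.6322, 0.0578, 0.012]
tool_rot: [2.142, 2.296, 0.001]
contact_force: [0.9, 0.5, 0.1]
opening: 0.0856
```

>>> step_arm([
  [[0, 0, 0, 0], [0, 0, 0, 0], [0, 0, 0, 0], [0, 0, 0, 0]],
])

```text
t: 33.77
tool_pos: [0.632, 0.0577, 0.012]
tool_rot: [2.143, 2.296, 0.001]
contact_force: [-0.2, -0.0, 0.3]
opening: 0.0854
```

>>> step_arm([
  [[-0.1, 0.08, -0.17, 0], [0, 0, 0, 0], [0, 0, 0, 0], [0, 0, 0, 0]],
])

```text
t: 34.1
tool_pos: [0.6304, 0.0585, 0.0094]
tool_rot: [-2.143, -2.297, 0.0]
contact_force: [-0.5, -0.5, 0.2]
opening: 0.0856
```

>>> step_arm([
  [[0, 0, 0, 0], [0, 0, 0, 0], [0, 0, 0, 0], [0, 0, 0, 0], [0, 0, 0, 0], [0, 0, 0, 0], [0, 0, 0, 0], [0, 0, 0, 0], [0, 0, 0, 0]],
], grip=1, squeeze=60)

```text
t: 34.85
tool_pos: [0.631, 0.0586, 0.0102]
tool_rot: [2.143, 2.297, 0.001]
contact_force: [-1.1, 0.4, 5.6]
opening: 0.0388
```

>>> step_arm([
  [[0, 0, 1, 0], [0, 0, 2, 0], [0, 0, 3, 0], [0, 0, 4, 0], [0, 0, 4, 0], [0, 0, 4, 0], [-2, 3.5, 0, 0], [-2, 3.5, 0, 0], [-2, 3.5, 0, 0], [-2, 3.5, 0, 0]],
])

```text
t: 35.68
tool_pos: [0.549, 0.1993, 0.1891]
tool_rot: [-2.144, -2.295, 0.001]
contact_force: [0.0, 1.4, -2.1]
opening: 0.0391
```

>>> step_arm([
  [[-2, 3.5, 0, 0], [-2, 3.5, 0, 0], [-2, 3.5, 0, 0], [-2, 3.5, 0, 0], [-1.7, 2, 0, 0], [0, 0, 0, 0], [0, 0, 0, 0], [0, 0, 0, 0], [0, 0, 0, 0]],
])

```text
t: 36.43
tool_pos: [0.454, 0.3575, 0.1891]
tool_rot: [2.145, 2.295, -0.001]
contact_force: [0.0, 0.1, -1.1]
opening: 0.039
```

```bash
cat > hold.py <<'E'
from m import *
import sys
o=readout.get_obs();p=o["tool_pos"];print(o["t"],p,o["tool_rot"],"go cm",(np.array([.4538,.358])-p[:2])*100)
C=viewer.calibration("wrist");im=snap("wrist")
rc=rect("wrist",im,p[:2],p[2]+.010,C,h=.03,s=.0001)
s=viewer.get_image("side")[120:180,170:240]
cv2.imwrite(f"pics/{sys.argv[1]}.png",np.hstack([cv2.resize(rc,(400,400)),cv2.resize(s,(400,400),interpolation=2)]))
E
python3 hold.py w7
```

```text
36.4333 [0.45395056 0.35748401 0.18912282] [ 2.14462825e+00  2.29534244e+00 -1.15021599e-03] go cm [-0.01505619  0.05159929]
```

View pics/w7.png

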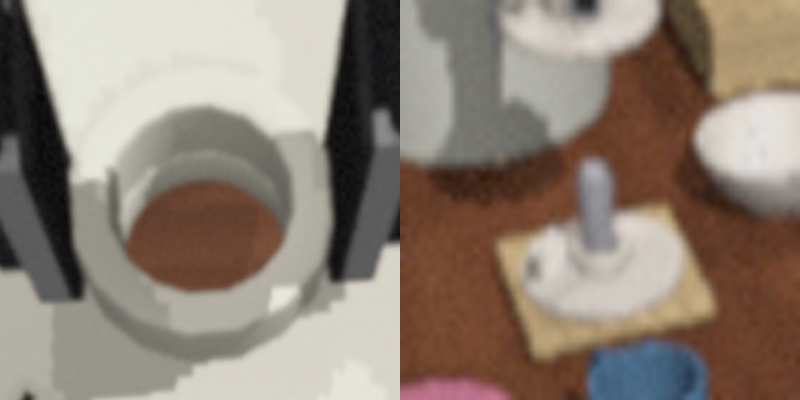

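w7: b is held identically (ring centre (202,202)), and collar a lies home on the base in the side view (605,265). Threading b.

>>> step_arm([
  [[0, 0.05, -3, 0], [0, 0, -3, 0], [0, 0, -1.5, 0], [0, 0, 0, 0], [0, 0, -0.7, 0], [0, 0, -0.7, 0], [0, 0, -0.7, 0], [0, 0, -0.7, 0], [0, 0, -0.3, 0], [0, 0, 0, 0]],
])

```text
t: 37.37
tool_pos: [0.453, 0.3587, 0.0826]
tool_rot: [-2.143, -2.297, 0.002]
contact_force: [0.4, -0.0, -3.1]
opening: 0.0392
```

>>> step_arm([
  [[0, 0, 0, 0], [0, 0, 0, 0]],
])

```text
t: 37.53
tool_pos: [0.4538, 0.3592, 0.084]
tool_rot: [2.143, 2.297, 0.001]
contact_force: [0.2, 0.7, -2.1]
opening: 0.0392
```

>>> step_arm([
  [[0, -0.1, -0.4, 0], [0, 0, -0.7, 0], [0, 0, -0.7, 0], [0, 0, -0.7, 0], [0, 0, -0.7, 0], [0, 0, -0.5, 0], [0, 0, -0.3, 0], [0, 0, 0, 0], [0, 0, 0, 0], [0, 0, 0, 0]],
])

```text
t: 38.37
tool_pos: [0.4538, 0.3581, 0.0437]
tool_rot: [2.143, 2.297, 0.001]
contact_force: [-0.1, 0.8, -2.2]
opening: 0.039
```

>>> step_arm([
  [[0, 0, 0, 0], [0, 0, 0, 0]],
])

```text
t: 38.53
tool_pos: [0.4537, 0.3581, 0.0437]
tool_rot: [2.143, 2.297, 0.001]
contact_force: [0.3, -0.2, -1.8]
opening: 0.0389
```

>>> step_arm([
  [[0, 0, -0.12, 0], [0, 0, 0, 0], [0, 0, 0, 0]],
])

```text
t: 38.78
tool_pos: [0.4535, 0.358, 0.0423]
tool_rot: [2.143, 2.297, 0.0]
contact_force: [-0.0, -0.2, -1.3]
opening: 0.0389
```

>>> step_arm([
  [[0, 0, 0, 0], [0, 0, 0, 0], [0, 0, 0, 0], [0, 0, 0, 0], [0, 0, 0, 0], [0, 0, 0, 0], [0, 0, 0, 0], [0, 0, 0, 0]],
], grip=0)

```text
t: 39.45
tool_pos: [0.4535, 0.358, 0.0423]
tool_rot: [2.143, 2.297, 0.0]
contact_force: [-0.5, -0.3, -0.2]
opening: 0.0852
```

>>> step_arm([
  [[0, 0, 1, 0], [0, 0, 2, 0], [0, 0, 3.5, 0], [0, 0, 4, 0], [0, 0, 4, 0], [3, -2.3, 1, 0], [3.1, -2.3, 0, 0], [3.1, -2.3, 0, 0], [3.1, -2.3, 0, 0], [3, -2.3, 0, 0]],
])

```text
t: 40.28
tool_pos: [0.6079, 0.2419, 0.1986]
tool_rot: [2.142, 2.297, 0.002]
contact_force: [0.4, 0.7, -0.7]
opening: 0.0852
```

>>> step_arm([
  [[1.9, -1.6, 0, 0], [0, 0, 0, 0], [0, 0, 0, 0], [0, 0, 0, 0], [0, 0, 0, 0]],
])

```text
t: 40.7
tool_pos: [0.6246, 0.2279, 0.1976]
tool_rot: [-2.142, -2.298, -0.0]
contact_force: [0.4, 1.0, -0.1]
opening: 0.0853
```

```bash
python3 cm.py .6267 .2276
```

```text
40.7 tcp [0.62462904 0.22792791 0.19756817] flange [0.6257 0.2283] [0.07973409 0.08029032]
bore 0.6243187191009522 0.22796069488525383 [0.02209196 0.02378211]
go cm [0.10511197 0.03497521]
```

>>> step_arm([
  [[0, 0.1, -3, 0], [0, 0, -4, 0], [0, 0, -4, 0], [0, 0, -3, 0], [0, 0, -2, 0], [0, 0, -1, 0], [0, 0, -0.7, 0], [0, 0, -0.5, 0], [0, 0, -0.5, 0], [0, 0, 0, 0]],
])

```text
t: 41.58
tool_pos: [0.626, 0.2283, 0.011]
tool_rot: [2.143, 2.297, 0.002]
contact_force: [0.0, 0.3, -0.8]
opening: 0.0854
```

>>> step_arm([
  [[0, 0, 0, 0], [0, 0, 0, 0], [0, 0, 0, 0], [0, 0, 0, 0]],
])

```text
t: 41.92
tool_pos: [0.626, 0.2281, 0.0111]
tool_rot: [2.143, 2.296, 0.002]
contact_force: [-0.9, -0.2, 0.3]
opening: 0.0852
```

>>> step_arm([
  [[0, 0, -0.08, 0], [0, 0, 0, 0], [0, 0, 0, 0]],
])

```text
t: 42.17
tool_pos: [0.6254, 0.2279, 0.0094]
tool_rot: [-2.143, -2.297, 0.0]
contact_force: [-0.6, 0.9, 0.3]
opening: 0.0852
```

>>> step_arm([
  [[0, 0, 0, 0], [0, 0, 0, 0], [0, 0, 0, 0], [0, 0, 0, 0], [0, 0, 0, 0], [0, 0, 0, 0], [0, 0, 0, 0], [0, 0, 0, 0], [0, 0, 0, 0]],
], grip=1, squeeze=60)

```text
t: 42.92
tool_pos: [0.626, 0.2281, 0.01]
tool_rot: [2.143, 2.297, 0.001]
contact_force: [0.4, 0.7, 3.7]
opening: 0.039
```

>>> step_arm([
  [[0, 0, 1, 0], [0, 0, 2, 0], [0, 0, 3, 0], [0, 0, 4, 0], [0, 0, 4, 0], [0, 0, 4, 0], [-3, 2.3, 0, 0], [-3, 2.3, 0, 0], [-3, 2.3, 0, 0], [-3, 2.3, 0, 0]],
])

```text
t: 43.75
tool_pos: [0.5037, 0.3204, 0.1896]
tool_rot: [-2.144, -2.296, 0.001]
contact_force: [0.3, 0.8, -0.1]
opening: 0.0389
```

>>> step_arm([
  [[-3, 2.3, 0, 0], [-2.2, 1.5, 0, 0], [0, 0, 0, 0], [0, 0, 0, 0], [0, 0, 0, 0], [0, 0, 0, 0]],
])

```text
t: 44.25
tool_pos: [0.4542, 0.3573, 0.1894]
tool_rot: [2.144, 2.296, -0.0]
contact_force: [-0.3, 0.1, -1.2]
opening: 0.0392
```

```bash
python3 hold.py w8
```

```text
44.25 [0.45415059 0.35730935 0.18943936] [ 2.14439094e+00  2.29554874e+00 -4.92425122e-04] go cm [-0.03505873  0.06906492]
```

View pics/w8.png

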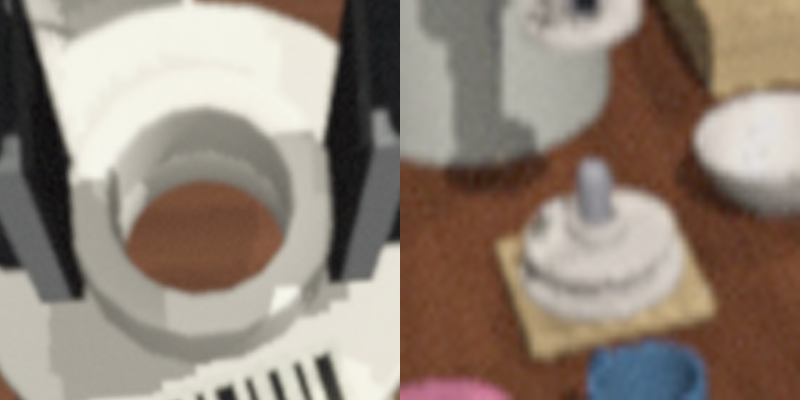

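w8: d is held centred (ring (202,202)), and a and b are stacked squarely (605,250). Threading d.

>>> step_arm([
  [[0, 0, -3, 0], [0, 0, -3, 0], [0, 0, -1.5, 0], [0, 0, 0, 0], [0, 0, -0.7, 0], [0, 0, -0.7, 0], [0, 0, -0.7, 0], [0, 0, -0.7, 0], [0, 0, -0.3, 0], [0, 0, 0, 0]],
])

```text
t: 45.18
tool_pos: [0.4531, 0.3577, 0.0827]
tool_rot: [-2.143, -2.297, 0.002]
contact_force: [-1.2, 0.1, -0.6]
opening: 0.0386
```

>>> step_arm([
  [[0, 0, 0, 0], [0, 0, 0, 0]],
])

```text
t: 45.35
tool_pos: [0.4537, 0.3582, 0.084]
tool_rot: [2.143, 2.297, 0.001]
contact_force: [0.7, -0.8, -0.7]
opening: 0.0382
```

>>> step_arm([
  [[0, 0, -0.6, 0], [0, 0, -0.6, 0], [0, 0, -0.6, 0], [0, 0, -0.2, 0], [0, 0, 0, 0], [0, 0, 0, 0], [0, 0, 0, 0], [0, 0, 0, 0]],
])

```text
t: 46.02
tool_pos: [0.4536, 0.3581, 0.0636]
tool_rot: [2.143, 2.297, 0.0]
contact_force: [0.4, -0.6, -0.8]
opening: 0.0387
```

>>> step_arm([
  [[0, 0, -0.12, 0], [0, 0, 0, 0], [0, 0, 0, 0]],
])

```text
t: 46.27
tool_pos: [0.4534, 0.358, 0.0622]
tool_rot: [-2.143, -2.297, 0.0]
contact_force: [0.4, -0.0, -1.7]
opening: 0.039
```

>>> step_arm([
  [[0, 0, 0, 0], [0, 0, 0, 0], [0, 0, 0, 0], [0, 0, 0, 0], [0, 0, 0, 0], [0, 0, 0, 0], [0, 0, 0, 0], [0, 0, 0, 0]],
], grip=0)

```text
t: 46.93
tool_pos: [0.4535, 0.358, 0.0623]
tool_rot: [2.143, 2.297, -0.0]
contact_force: [-0.6, 0.6, -0.3]
opening: 0.0854
```

>>> step_arm([
  [[0, 0, 1, 0], [0, 0, 2, 0], [0, 0, 3.5, 0], [0, 0, 4, 0], [0, 0, 4, 0], [0, -4, 2, 0], [0, -4, 0, 0], [0, -4, 0, 0], [0, -2, 0, 0], [0, 0, 0, 0]],
])

```text
t: 47.77
tool_pos: [0.4537, 0.2176, 0.2271]
tool_rot: [2.147, 2.291, 0.001]
contact_force: [-0.2, 1.1, -0.3]
opening: 0.0854
```

>>> step_arm([
  [[0, 0, 0, 0], [0, 0, 0, 0], [0, 0, 0, 0], [0, 0, 0, 0], [0, 0, 0, 0]],
])

```text
t: 48.18
tool_pos: [0.4534, 0.2215, 0.2258]
tool_rot: [-2.141, -2.298, 0.001]
contact_force: [0.7, 0.6, 0.2]
opening: 0.0853
```

Run:
```python
from m import *
t=snap("top");s=viewer.get_image("side")
cv2.imwrite("pics/end.png",np.hstack([cv2.resize(s,(440,330)),cv2.resize(s[120:180,170:234],(352,330),interpolation=2)]))
print(readout.get_obs()["t"])
C=viewer.calibration("side")
print("d centre px if home",proj("side",(.4538,.358,.060),C), "post tip",proj("side",(.4538,.358,.084),C),"neck top",proj("side",(.4538,.358,.072),C))
```

```text
48.2833
d centre px if home [203.64224462 150.59859986] post tip [203.0353276 145.3164955] neck top [203.34028399 147.97058403]
```

View pics/end.png

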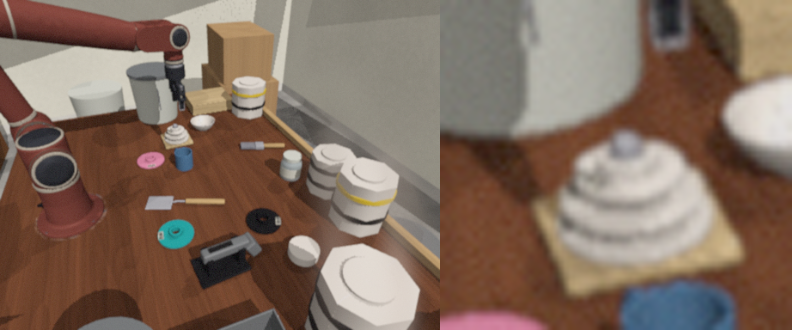

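The end picture shows a, b and d stacked level on the post (630,210), the tip showing above. The scanner is in its cradle (225,255) and the bystanders are undisturbed. Handing in.

```bash
python3 -c "
from station import ctrl
print(ctrl.finish_job())"
```

```text
the job is handed in; nothing more can be done
None
```

The job is done and handed in at about 48 s of the 210 s allowed. Three collars were present: a (116 mm), b (104 mm) and d (80 mm). Collar c was absent.

- **Scanning:** I aimed at labels a, b and d in that order, each from its open side, and held each for about 1.7 s or more. The computed beam hit was within about 3 mm of each measured label centre. No successful-read signal is available, so the reads themselves are not confirmed.
- **Scanner:** it is back in its cradle, and the check picture shows it seated in both saddles as it was found.
- **Stacking:** a, b and d are threaded onto the post from bottom to top, each released within about 0.5 mm of its home height without any jamming force. The last side view shows the stack level with the post tip visible above it, and the bystanders in that view in place.

Two small disagreements came up:

- The gripper read 38.7 mm on the 42 mm necks, though the wrist view showed them centred and firmly held.
- The label angle estimates differed between views by about 0.1 rad, which is well inside the beam tolerance.

I saw no collar knocked aside.

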